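# Seat a block on its parallels in a vise

### The arm

A 6-joint arm with a two-finger parallel gripper is mounted at the origin on a cart in front of the work surface, level with it; the furniture and walls round the work are solid. World frame = base frame: x ahead of the robot, y to its left, z up, the work surface at z = 0. Lengths are in m, angles in degrees, forces in N, time in s.
With the tool pointing down it reaches from about 0.35 to 0.875 m from the base axis. Payload 4.2 kg.
Tool frame: the origin (TCP) lies midway between the tips of the shut fingers; the grasp point (between the pads) lies 19 mm behind it; z points along the fingers, y is the line along which they close (so a half turn about z gives the same grasp; the last joint's range is limited). The gripper opens to 87 mm and grips with 3 to 60 N. Pads are 19 mm wide; open, the fingers measure 117 mm over their backs; the gripper's body (75 mm by 190 mm) begins 51 mm behind the grasp point.
Start: joints at [83.858, 22.042, 0.453, 0, -68.411, -14.817], TCP at [0.224, 0.584, 0.223] pointing down, gripper open.
Joint ranges: [-179.83, 179.83], [-69.29, 118.12], [-61.27, 80.66], [-181.25, 117.63], [-171.15, -9.14], [-177.46, 177.46]. Speed limits (degrees/s): [159.86, 159.86, 180, 180, 180, 180].

### API

Orientations are given as a 3x3 rotation matrix whose columns are the frame's x, y, z axes.
In Python, from station import sense, capture, finish_job, silhouettes, landmark_of gives the robot as it stands.
- The arm moves only by the tool step_arm, never from a script. Its arguments are lists of equal length, an entry for each row: "linear": the shift along the tool's x, y, z in mm, a list of three; "delta_rot": the turn, a rotation vector about the tool's x, y, z in rad, a list of three; "grip": the finger opening in mm, from 0 to 87. A call has 1 to 10 rows; each row shifts and turns the commanded pose from where the row before left it, along the tool's axes as they then stand; what a row does not reach is not made up. A row lasts 1/8 s, in which the tool goes at most 62.5 mm and 10.7 degrees, less where a joint would pass 70% of its speed; a pose out of reach is approached as far as the arm can. A call with a gripper value outside its range is refused whole. The fingers move at their own pace and stop on an object; the grip force is fixed at half the most. Time passes only in rows, so rows that do not move let the fingers close. It gives the time, the measured TCP pose, the force, the opening and the grip force at its end, in the units of the state.
- sense(): the state, without advancing time (a new reading comes with each control period).
- capture(name): name is "side" or "top"; returns a dict with "img" (420x560x3 uint8, red, green, blue), "fx", "fy", "cx", "cy" (pixels), "k1" (the pictures are not rectified: a ray, as slopes to the right and down, at radius r is drawn at 1 + k1 r^2 times it, then the intrinsics apply), "world_to_cam" (4x4, takes a point from world to camera coordinates). Camera axes: x right, y up, looking along -z (the intrinsics and any distortion apply to the point x, -y, -z); pixel columns grow to the right and rows downward; lengths in m; the calibration is good to about 2 mm. A picture is of the moment at which its call begins. There is no depth.
- finish_job(): hands the job in; it is judged then, once.
Trained networks look in the newest picture that a camera, given by its name, has taken for a name from the list of things; names that differ only in an ending like _2 or _b are one class to them, and where a whole thing is asked for, a point or a joint stands for the part that bears it (a point fixed in the world has none). Each returns a list of dicts, best first, with "score" (0 to 1); they miss things now and then, are a little off and sometimes report something else, mostly with a low value. They report only what shows in the picture. A call takes as long as a camera call. They do not tell look-alikes from the thing itself.
- silhouettes(camera, label): "mask" (420x560 bool, what is visible of it) and "point" ([column, row] in pixels, amid what is visible of it).
- landmark_of(camera, label): "point" ([column, row] in pixels: a listed point, or the origin of a listed thing).
The state is a dict: "time_s": time; "joints": joint angles; "joint_velocities": joint speeds; "effort": joint torques, N m; "tcp_pos": TCP position; "ee_rot": TCP orientation; "wrist_force": force on the tool from outside, world axes, zero at the start; "moment": the same for the moment, N m; "gripper_width": opening from 0.0 (shut) to 1.0 (fully open); "gripper_force": force on a finger pad.
Only numpy, scipy, OpenCV 4.12 (cv2) and the standard library are available. Lean on these libraries where they do the work, as an engineer would, in place of code of your own. Each camera call takes 0.05 s, during which the arm holds its last target. There are 200 camera calls.

### The job

The aluminium block is nipped in the vise but still sits proud of the two parallels beneath it. Press or tap it down with the soft-faced brass bar, firmly but without hammering it, until it lies flat and traps both parallels so that they no longer slide, then stand the bar back upright on the bench clear of the vise. Last, push lightly with a fingertip on an end of the parallel on the screw side to prove that it is held, and leave both parallels about central under the block and the other things on the bench undisturbed.

Things in the scene. Friction and masses are not known exactly. Their poses are not given: they have to be found in the camera images.
- vise: toolmaker's vise, fixed. Origin on the bench under the middle of the jaw opening; x normal to the jaws, fixed jaw at +x (out to 45 mm), moving jaw, screw and tommy bar at -x (out to -96 mm); y along the jaws, z up. Jaws 64 mm long, 30 mm apart, tops 62 mm above the bench; the ways that carry the parallels are 28 mm above it. Sole 64 mm wide, lugs to y = +-47 mm up to 17 mm high
- block: aluminium block 30 x 60 x 30 mm (x, y, z), nipped between the jaws, with two 6 mm holes from the top at y = +-21 mm. Origin at the centre of its underside, axes as the vise's when level. Starts 4 to 8 mm too high, rocked up to 0.06 rad about x; seated, underside 48 mm and top 78 mm above the bench
- parallel_front: the parallel on the screw side, against the moving jaw: loose steel bar 8 x 112 x 20 mm (x, y, z), 140 g, standing on the ways along the jaws, 10.5 mm to the -x side of the vise's middle, within 8 mm of central, so its ends stick out 16 to 32 mm past the jaws. Origin at the centre of its underside. Loose it slides under 1 N; trapped it bears a push of 2 to 3 N on its end
- parallel_rear: the same parallel against the fixed jaw, 10.5 mm to the +x side of the vise's middle
- tapping_bar: round brass bar 100 mm tall, about 0.3 kg, standing on its white nylon face (18 mm across): body 24 mm across up to 48 mm, grooved grip 20 mm across from 48 to 86 mm, head 24 mm across above. A 40 N grip holds it against the pressing. Origin at the centre of the nylon face, z up along the bar
- tape_roll: bystander: roll of masking tape, 54 mm across and 18 mm high, lying flat; origin at the centre of its underside
- sand_block: bystander: foam sanding block 45 x 70 x 18 mm; origin at the centre of its underside
- primer_jar: bystander: squat white paint jar, 40 mm across and 50 mm high; origin at the centre of its underside
- block_top (a point): centre of the block's top face, where to press. The jaws' grip resists: pressed slowly (10 mm/s) it creeps down under 6 to 13 N here, more if fast or once one end has landed, and stays where it is left. Landed, it must take a firm 25 N or so for the parallels to stay trapped; reaching the seated height is not enough. Over 40 N marks it, as do bare fingers
Not all that is in view belongs to the job. There is more than one size of the tapping_bar; the one meant has the size given above.

How it is judged:
By the outcome, as a careful person would: the job done as asked, in the order asked, and still so for the second after the job is handed in, with the robot touching nothing.
It also fails if it takes over 64 s, if anything falls off the work surface, if the arm or the gripper's body presses on something with over 40 N, if the wrist force passes 120 N, or if a joint passes its speed limit or range.

## Working session

There is one attempt and no reset: what is moved stays moved. The work goes in short steps, Python scripts to look and compute and a tool call to move; the robot and the scene stay as the last step left them, time stands still between calls to the robot, and variables do not carry over. Pictures are saved under pics/ and viewed, at most 10 in all, crops included, and the job is handed in when it is done.

Besides the shell and the picture viewer there is one more tool, called after "Emit:" by a JSON object that holds its "op" and its "data", one argument or row to a line. step_arm: Moves the arm, as the interface text tells. Its arguments: {"type":"object","properties":{"linear":{"type":"array"},"delta_rot":{"type":"array"},"grip":{"type":"array"}},"required":["linear","delta_rot","grip"]}

```bash
mkdir -p pics; ls
cat > h.py <<'E'
import numpy as np, cv2
from station import sense, capture, finish_job, silhouettes, landmark_of
def ray(c,p):
    u=(p[0]-c['cx'])/c['fx']; v=(p[1]-c['cy'])/c['fy']; a,b=u,v
    for _ in range(20):
        s=1+c['k1']*(a*a+b*b); a,b=u/s,v/s
    M=np.array(c['world_to_cam']); R=M[:3,:3]; o=-R.T@M[:3,3]
    return o,R.T@np.array([a,-b,-1.])
def at_z(c,p,z):
    o,d=ray(c,p); return o+d*(z-o[2])/d[2]
def proj(c,P):
    M=np.array(c['world_to_cam']); q=M[:3,:3]@np.array(P)+M[:3,3]
    a,b=q[0]/-q[2],-q[1]/-q[2]; s=1+c['k1']*(a*a+b*b)
    return np.array([c['fx']*a*s+c['cx'],c['fy']*b*s+c['cy']])
def tri(c1,p1,c2,p2):
    o1,d1=ray(c1,p1);o2,d2=ray(c2,p2)
    d1/=np.linalg.norm(d1);d2/=np.linalg.norm(d2)
    t=np.linalg.lstsq(np.c_[d1,-d2],o2-o1,rcond=None)[0]
    a=o1+t[0]*d1;b=o2+t[1]*d2
    return (a+b)/2,np.linalg.norm(a-b)
def save(n,im): cv2.imwrite('pics/'+n+'.png',cv2.cvtColor(im,cv2.COLOR_RGB2BGR))
E
python3 - <<'E'
from h import *
np.set_printoptions(precision=4,suppress=True)
S=capture('side');T=capture('top');save('side1',S['img']);save('top1',T['img'])
for n,c in (('side',S),('top',T)):
    M=np.array(c['world_to_cam']);print(n,'cam at',-M[:3,:3].T@M[:3,3],c['fx'],c['k1'])
    for l in ['vise','block','parallel_front','parallel_rear','tapping_bar','block_top','tape_roll','sand_block','primer_jar']:
        for f in (landmark_of,):
            print(n,l,[(round(d['score'],2),np.round(d['point'],1).tolist()) for d in f(n,l)[:4]])
s=sense();print(s['tcp_pos'],s['ee_rot'],s['time_s'],s['gripper_width'],s['wrist_force'])
E
```

```text
pics
side cam at [0.4987 0.5087 0.4289] 490.7182777050447 -0.000630950718256348
side vise [(0.81, [292.4, 268.1])]
side block [(0.84, [290.0, 238.4])]
side parallel_front [(0.42, [225.8, 227.0])]
side parallel_rear []
side tapping_bar [(0.94, [222.5, 281.1]), (0.92, [368.6, 231.7]), (0.57, [381.8, 269.9]), (0.37, [189.1, 248.2])]
side block_top [(0.75, [290.7, 225.9])]
side tape_roll [(0.53, [228.7, 230.6])]
side sand_block [(0.73, [187.5, 249.8]), (0.68, [291.6, 239.5])]
side primer_jar [(0.56, [175.8, 283.7])]
top cam at [ 0.4704 -0.2303  1.0439] 515.3504136984877 -0.10866137877665646
top vise [(0.6, [255.6, 233.2])]
top block [(0.71, [255.4, 231.5])]
top parallel_front []
top parallel_rear []
top tapping_bar [(0.79, [239.6, 185.0]), (0.69, [266.7, 309.8]), (0.64, [335.9, 301.3])]
top block_top [(0.78, [256.5, 230.2])]
top tape_roll [(0.56, [328.3, 168.9])]
top sand_block [(0.68, [281.7, 144.1])]
top primer_jar [(0.79, [227.1, 149.3])]
[0.2235 0.5836 0.2226] [[ 0.9339 -0.3577 -0.    ]
 [-0.3577 -0.9339  0.    ]
 [-0.     -0.     -1.    ]] 1.0 1.000484860480401 [ 0.7746  0.3359 -0.241 ]
```

Run:
```python
import cv2
s=cv2.imread('pics/side1.png');cv2.imwrite('pics/side1c.png',cv2.resize(s[190:330,130:420],None,fx=2.7,fy=2.7,interpolation=3))
t=cv2.imread('pics/top1.png');cv2.imwrite('pics/top1c.png',cv2.resize(t[120:340,180:380],None,fx=2.7,fy=2.7,interpolation=3))
```

```text
(no output)
```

View pics/side1c.png

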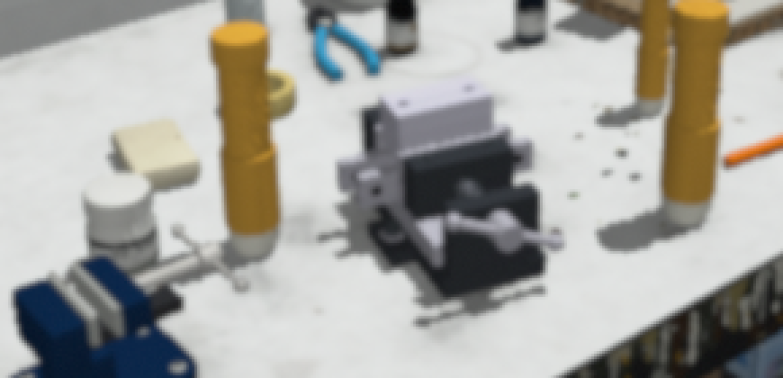

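View pics/top1c.png

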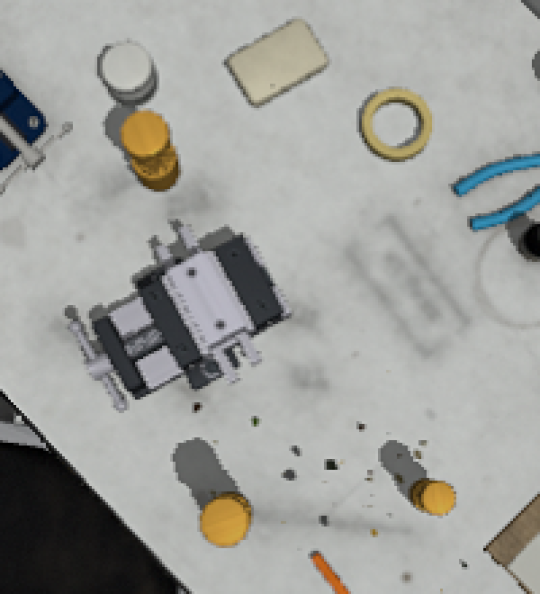

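The side view shows three brass bars with bases at about (222,281), (382,270) and (369,232). In the top view they are A (234,168), B (263,312) and C (341,304). The block stands proud of the jaws at side (290,226), with the parallels' ends showing at both sides. I'll measure the bars' sizes to pick the right one.

Run:
```python
from h import *
np.set_printoptions(precision=4,suppress=True)
S=capture('side');T=capture('top')
for n,c in (('side',S),('top',T)):
    o=ray(c,(0,0))[0]
    for d in silhouettes(n,'tapping_bar')[:4]:
        m=d['mask'];ys,xs=np.nonzero(m);
        if len(ys)<30: continue
        top=(xs[ys<ys.min()+3].mean(),ys.min()); bot=(xs[ys>ys.max()-3].mean(),ys.max())
        w=[int(m[int(ys.min()+f*(np.ptp(ys)))].sum()) for f in (.1,.3,.5,.7,.9)]
        print(n,round(d['score'],2),'px top',top,'bot',bot,'w',w,'xy bot',at_z(c,bot,0)[:2],'top@.1',at_z(c,top,.1)[:2])
        if n=='side':
            B=at_z(c,bot,0); f=[proj(c,[B[0],B[1],z])[1] for z in (0,.1,.12)];print('  rows 0,.1,.12',np.round(f,1),'dist',np.linalg.norm(B-o),'mm/px',1000*np.linalg.norm(B+[0,0,.05]-o)/c['fx'])
# block / vise
h=[at_z(T,p,.084)for p in((250.7,220.7),(261.5,240.4))]
print('holes',h,np.linalg.norm(h[0]-h[1]))
bs,bt=landmark_of('side','block_top')[0]['point'],landmark_of('top','block_top')[0]['point']
print('block_top tri',tri(S,bs,T,bt))
vs,vt=landmark_of('side','vise')[0]['point'],landmark_of('top','vise')[0]['point']
print('vise',at_z(S,vs,0),at_z(T,vt,0))
for l,z in(('tape_roll',0),('sand_block',0),('primer_jar',0)): print(l,at_z(T,landmark_of('top',l)[0]['point'],z))
for p in((157,243),(180,226),(230,375),(250,355)): print('par end',at_z(T,(p[0]/2.7+180,p[1]/2.7+120),.048))
s=S['img'];save('bars',np.hstack([cv2.resize(s[190:300,x:x+75],None,fx=3.5,fy=3.5,interpolation=3) for x in (190,355)]))
```

```text
side 0.85 px top (np.float64(372.76190476190476), np.int64(179)) bot (np.float64(370.5), np.int64(231)) w [13, 11, 11, 12, 12] xy bot [ 0.4431 -0.337 ] top@.1 [ 0.444  -0.3525]
  rows 0,.1,.12 [231.  182.1 171.7] dist 0.9498189500080421 mm/px 1.891747821707612
side 0.76 px top (np.float64(388.09302325581393), np.int64(188)) bot (np.float64(383.2857142857143), np.int64(273)) w [23, 19, 21, 21, 20] xy bot [ 0.4281 -0.1881] top@.1 [ 0.419  -0.3103]
  rows 0,.1,.12 [273.  217.5 205.7] dist 0.8212125612964608 mm/px 1.6226075491127476
side 0.57 px top (np.float64(218.0), np.int64(198)) bot (np.float64(223.2058823529412), np.int64(284)) w [25, 20, 21, 21, 22] xy bot [ 0.6806 -0.1309] top@.1 [ 0.709  -0.2402]
  rows 0,.1,.12 [284.  227.4 215.3] dist 0.7912447010145855 mm/px 1.559546931476506
top 0.8 px top (np.float64(233.5), np.int64(159)) bot (np.float64(238.2608695652174), np.int64(190)) w [13, 19, 19, 17, 14] xy bot [ 0.6695 -0.1409] top@.1 [ 0.7096 -0.1386]
top 0.69 px top (np.float64(338.6969696969697), np.int64(297)) bot (np.float64(340.90909090909093), np.int64(310)) w [13, 16, 18, 17, 14] xy bot [ 0.429  -0.3537] top@.1 [ 0.4563 -0.3377]
top 0.67 px top (np.float64(264.5), np.int64(302)) bot (np.float64(263.0), np.int64(322)) w [12, 18, 19, 19, 15] xy bot [ 0.4027 -0.198 ] top@.1 [ 0.4451 -0.203 ]
holes [array([ 0.5953, -0.1732,  0.084 ]), array([ 0.5586, -0.1944,  0.084 ])] 0.04238974199892429
block_top tri (array([ 0.5213, -0.3377,  0.0162]), np.float64(0.14739900081041132))
vise [ 0.5814 -0.1785  0.    ] [ 0.5759 -0.1823  0.    ]
tape_roll [ 0.7159 -0.3273  0.    ]
sand_block [ 0.7687 -0.2289  0.    ]
primer_jar [ 0.7579 -0.113   0.    ]
par end [ 0.6206 -0.146   0.048 ]
par end [ 0.6334 -0.1623  0.048 ]
par end [ 0.5262 -0.201   0.048 ]
par end [ 0.5408 -0.215   0.048 ]
```

View pics/bars.png

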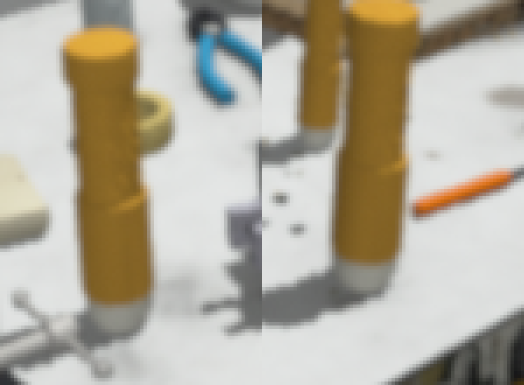

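Base-to-top extents in the side view give A and B about 150 mm tall and 34 mm across. C, at side (371,231) and top (341,304), is about 100 mm tall and 24 mm across, so C fits the description. I'll confirm it in an enlarged crop and plan the approach.

```bash
cat > plan.py <<'E'
from h import *
from scipy.spatial.transform import Rotation as Ro
def plan(goal,yaw_tool,n):   # rows: tool-frame shifts (mm) for straight line with constant turn about tool z
    s=sense();p=np.array(s['tcp_pos']);R=np.array(s['ee_rot']);d=(np.array(goal)-p)/n
    for i in range(n):
        print(np.round(1000*R.T@d,1).tolist(),end=',');R=R@Ro.from_rotvec([0,0,yaw_tool/n]).as_matrix()
    print()
E
python3 - <<'E'
from plan import *
np.set_printoptions(precision=4,suppress=True)
S=capture('side');T=capture('top')
def rows(c,xy,H,r):  # projected extents of a cylinder
    a=np.linspace(0,6.283,60);P=[proj(c,[xy[0]+r*np.cos(t),xy[1]+r*np.sin(t),z]) for t in a for z in (0,H)]
    P=np.array(P);return P.min(0),P.max(0)
st={};
for n,c in(('side',S),('top',T)):
    st[n]=[]
    for d in silhouettes(n,'tapping_bar'):
        ys,xs=np.nonzero(d['mask'])
        if len(ys)>60: st[n].append((np.array([xs.min(),ys.min()]),np.array([xs.max()+1,ys.max()+1])))
from scipy.optimize import least_squares
for name,g,sx,tx in(('C',(.445,-.345),371,341),('B',(.435,-.2),384,264),('A',(.69,-.138),220,236)):
    a=min(st['side'],key=lambda e:abs((e[0]+e[1])[0]/2-sx)+(0));b=min(st['top'],key=lambda e:abs((e[0]+e[1])[0]/2-tx))
    def f(v):
        r=[]
        for c,m in((S,a),(T,b)):
            lo,hi=rows(c,v[:2],v[2],v[3]);r+=[*(lo-m[0]),*(hi-m[1])]
        return r
    o=least_squares(f,[*g,.12,.014],x_scale=[.01,.01,.01,.001],loss='soft_l1');print(name,'xy,H,r',o.x,'res',np.round(o.fun,1))
    if name=='C':C=o.x
s=S['img'];t=T['img'];save('C',np.hstack([cv2.resize(s[170:250,345:405],(360,480),interpolation=3),cv2.resize(t[265:345,310:370],(360,480),interpolation=3)]))
plan([C[0],C[1],.2],2.251,17)
E
```

```text
C xy,H,r [ 0.4425 -0.3451  0.0985  0.0115] res [-0.4 -0.   0.  -0.2 -0.   0.4 -0.1  0. ]
B xy,H,r [ 0.427  -0.2023  0.137   0.0161] res [ 0.6 -0.   0.1  0.7  0.  -0.3  0.4 -0.6]
A xy,H,r [ 0.6821 -0.143   0.1378  0.0149] res [ 0.9  0.1 -0.6 -0.  -0.7 -0.3  0.7  0.1]
[31.6, 46.4, 1.3],[37.4, 41.8, 1.3],[42.6, 36.5, 1.3],[47.1, 30.6, 1.3],[50.7, 24.1, 1.3],[53.4, 17.2, 1.3],[55.2, 10.0, 1.3],[56.1, 2.6, 1.3],[55.9, -4.8, 1.3],[54.8, -12.2, 1.3],[52.7, -19.3, 1.3],[49.7, -26.1, 1.3],[45.8, -32.4, 1.3],[41.1, -38.2, 1.3],[35.7, -43.3, 1.3],[29.7, -47.6, 1.3],[23.2, -51.1, 1.3],
```

View pics/C.png

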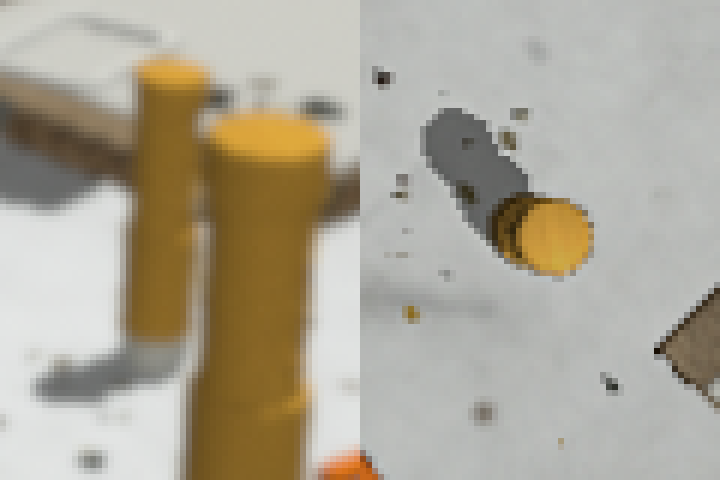

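The crop shows C (side 371,231; top 341,304) as a thin bar fitted at 99 mm tall and 23 mm across. A and B fit at about 137 mm and 31 mm. C is the tapping bar, so I'll move over it.

Emit:
{"op": "step_arm", "data": {
  "linear": [
    [32,46,1],
    [37,42,1],
    [43,36,1],
    [47,31,1],
    [51,24,1],
    [53,17,1],
    [55,10,1],
    [56,3,1],
    [56,-5,1],
    [55,-12,1]
  ],
  "delta_rot": [
    [0,0,0.1324],
    [0,0,0.1324],
    [0,0,0.1324],
    [0,0,0.1324],
    [0,0,0.1324],
    [0,0,0.1324],
    [0,0,0.1324],
    [0,0,0.1324],
    [0,0,0.1324],
    [0,0,0.1324]
  ],
  "grip": [50,50,50,50,50,50,50,50,50,50]
}}

```text
time_s: 3.0
tcp_pos: [0.3528, 0.0362, 0.2132]
ee_rot: [[-0.122, -0.993, 0.002], [-0.993, 0.122, 0.001], [-0.001, -0.002, -1.0]]
wrist_force: [1.3, -0.5, 0.1]
gripper_width: 0.574
gripper_force: 0.0
```

Emit:
{"op": "step_arm", "data": {
  "linear": [
    [53,-19,1],
    [50,-26,1],
    [46,-32,1],
    [41,-38,1],
    [36,-43,1],
    [30,-48,1],
    [23,-51,1],
    [0,0,0]
  ],
  "delta_rot": [
    [0,0,0.1324],
    [0,0,0.1324],
    [0,0,0.1324],
    [0,0,0.1324],
    [0,0,0.1324],
    [0,0,0.1324],
    [0,0,0.1324],
    [0,0,0]
  ],
  "grip": [50,50,50,50,50,50,50,50]
}}

```text
time_s: 4.0
tcp_pos: [0.4418, -0.3483, 0.2044]
ee_rot: [[-0.868, -0.497, -0.001], [-0.497, 0.868, 0.0], [0.001, 0.001, -1.0]]
wrist_force: [0.4, -0.1, 0.7]
gripper_width: 0.574
gripper_force: 0.0
```

```bash
cat >> plan.py <<'E'
def go(goal,yaw=None):  # single shift in tool mm to goal, and turn about tool z to bring tool x to world yaw (rad)
    s=sense();R=np.array(s['ee_rot']);p=np.array(s['tcp_pos'])
    print('t',round(s['time_s'],2),'tcp',np.round(p,4),'tilt',np.round(R[:,2],3),'F',np.round(s['wrist_force'],2),'w',round(s['gripper_width']*87,1),'gf',round(float(np.max(s['gripper_force'])),1),'shift',np.round(1000*R.T@(np.array(goal)-p),1), 'yawx',round(float(np.degrees(np.arctan2(R[1,0],R[0,0]))),2))
E
python3 -c "
from plan import *
go([.4425,-.3451,.05])"
```

```text
t 4.0 tcp [ 0.4418 -0.3483  0.2044] tilt [-0.001  0.    -1.   ] F [ 0.39 -0.13  0.66] w 50.0 gf 0.0 shift [ -2.4   2.4 154.4] yawx -150.2
```

Emit:
{"op": "step_arm", "data": {
  "linear": [
    [-2.4,2.4,40],
    [0,0,40],
    [0,0,35],
    [0,0,25],
    [0,0,14],
    [0,0,0],
    [0,0,0]
  ],
  "delta_rot": [
    [0,0,0],
    [0,0,0],
    [0,0,0],
    [0,0,0],
    [0,0,0],
    [0,0,0],
    [0,0,0]
  ],
  "grip": [50,50,50,50,50,50,40]
}}

```text
time_s: 4.88
tcp_pos: [0.4433, -0.3422, 0.0528]
ee_rot: [[-0.865, -0.502, 0.002], [-0.502, 0.865, -0.001], [-0.001, -0.002, -1.0]]
wrist_force: [0.8, 0.2, 0.1]
gripper_width: 0.521
gripper_force: 0.0
```

Run:
```python
from plan import *
go([.4425,-.3451,.05])
S=capture('side');T=capture('top');s,t=S['img'],T['img']
save('g1',np.hstack([cv2.resize(s[150:250,335:410],(360,480),interpolation=3),cv2.resize(t[265:345,310:370],(360,480),interpolation=3)]))
```

```text
t 4.88 tcp [ 0.4433 -0.3422  0.0528] tilt [ 0.002 -0.001 -1.   ] F [0.82 0.24 0.13] w 45.3 gf 0.0 shift [ 2.1 -2.1  2.8] yawx -149.88
```

View pics/g1.png

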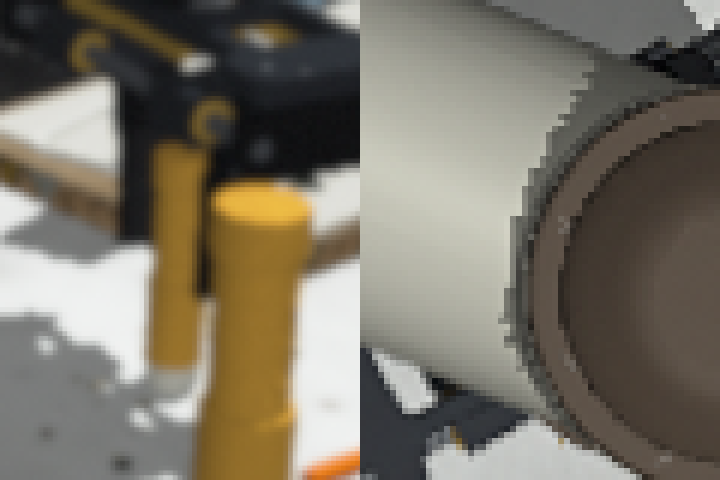

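The picture shows the bar standing between the open fingers (side crop around (371,230)), so I'll centre on it and close.

Emit:
{"op": "step_arm", "data": {
  "linear": [
    [1.5,-1.5,2],
    [0,0,0],
    [0,0,0],
    [0,0,0],
    [0,0,0],
    [0,0,0],
    [0,0,0]
  ],
  "delta_rot": [
    [0,0,0],
    [0,0,0],
    [0,0,0],
    [0,0,0],
    [0,0,0],
    [0,0,0],
    [0,0,0]
  ],
  "grip": [35,20,10,0,0,0,0]
}}

```text
time_s: 5.85
tcp_pos: [0.442, -0.3441, 0.0496]
ee_rot: [[-0.865, -0.501, 0.0], [-0.501, 0.865, -0.0], [-0.0, -0.0, -1.0]]
wrist_force: [0.3, -0.9, 1.5]
gripper_width: 0.265
gripper_force: 30.0
```

```bash
python3 -c "
from plan import *
go([.4425,-.3451,.05])"
```

```text
t 5.85 tcp [ 0.442  -0.3441  0.0496] tilt [ 0. -0. -1.] F [ 0.33 -0.86  1.5 ] w 23.1 gf 30.0 shift [ 0.1 -1.1 -0.4] yawx -149.91
```

Emit:
{"op": "step_arm", "data": {
  "linear": [
    [0,0,0],
    [0,0,1.2],
    [0,0,0],
    [0,0,0],
    [0,0,0],
    [0,0,0]
  ],
  "delta_rot": [
    [0,0,0],
    [0,0,0],
    [0,0,0],
    [0,0,0],
    [0,0,0],
    [0,0,0]
  ],
  "grip": [28,28,10,0,0,0]
}}

```text
time_s: 6.6
tcp_pos: [0.4418, -0.344, 0.0482]
ee_rot: [[-0.865, -0.501, -0.0], [-0.501, 0.865, 0.0], [0.0, 0.0, -1.0]]
wrist_force: [0.9, 0.2, -1.4]
gripper_width: 0.265
gripper_force: 30.7
```

Emit:
{"op": "step_arm", "data": {
  "linear": [
    [0,0,0],
    [0,0,7],
    [0,0,6],
    [0,0,0],
    [0,0,0],
    [0,0,0],
    [0,0,0]
  ],
  "delta_rot": [
    [0,0,0],
    [0,0,0],
    [0,0,0],
    [0,0,0],
    [0,0,0],
    [0,0,0],
    [0,0,0]
  ],
  "grip": [28,28,28,10,0,0,0]
}}

```text
time_s: 7.48
tcp_pos: [0.4417, -0.3439, 0.0351]
ee_rot: [[-0.865, -0.501, -0.0], [-0.501, 0.865, 0.0], [0.0, 0.0, -1.0]]
wrist_force: [0.9, 1.1, -3.3]
gripper_width: 0.266
gripper_force: 29.9
```

Emit:
{"op": "step_arm", "data": {
  "linear": [
    [0,0,-20],
    [0,0,-35],
    [0,0,-45],
    [0,0,-30],
    [0,0,0]
  ],
  "delta_rot": [
    [0,0,0],
    [0,0,0],
    [0,0,0],
    [0,0,0],
    [0,0,0]
  ],
  "grip": [0,0,0,0,0]
}}

```text
time_s: 8.1
tcp_pos: [0.4433, -0.3446, 0.1678]
ee_rot: [[-0.865, -0.501, 0.006], [-0.501, 0.865, -0.002], [-0.004, -0.005, -1.0]]
wrist_force: [0.1, -0.6, -3.2]
gripper_width: 0.268
gripper_force: 29.9
```

Run:
```python
from plan import *
T=capture('top');S=capture('side')
print(landmark_of('top','block_top'),landmark_of('side','block_top'))
b=[ (at_z(c,landmark_of(n,'block_top')[0]['point'],.084)) for n,c in(('top',T),('side',S))if landmark_of(n,'block_top')]
print(b)
go([.577,-.1838,.165])
```

```text
[{'point': [255.5, 231.7], 'score': 0.6}] [{'point': [289.3, 227.9], 'score': 0.65}]
[array([ 0.57472531, -0.18278231,  0.084     ]), array([ 0.57903937, -0.17044516,  0.084     ])]
t 8.5 tcp [ 0.4414 -0.3438  0.1641] tilt [-0.002  0.001 -1.   ] F [ 0.46  0.22 -3.84] w 23.1 gf 29.9 shift [-197.5   70.5   -1.1] yawx -149.92
```

Emit:
{"op": "step_arm", "data": {
  "linear": [
    [-40,14,0],
    [-55,20,0],
    [-55,20,0],
    [-35,13,0],
    [-12,4,0],
    [0,0,15],
    [0,0,12],
    [0,0,5],
    [0,0,0]
  ],
  "delta_rot": [
    [0,0,0],
    [0,0,0],
    [0,0,0],
    [0,0,0],
    [0,0,0],
    [0,0,0],
    [0,0,0],
    [0,0,0],
    [0,0,0]
  ],
  "grip": [0,0,0,0,0,0,0,0,0]
}}

```text
time_s: 9.62
tcp_pos: [0.576, -0.1846, 0.1327]
ee_rot: [[-0.866, -0.5, -0.001], [-0.5, 0.866, -0.0], [0.001, 0.001, -1.0]]
wrist_force: [-0.4, 0.1, -2.7]
gripper_width: 0.268
gripper_force: 29.9
```

Run:
```python
from plan import *
go([.576,-.1835,.126])
S=capture('side');T=capture('top');s,t=S['img'],T['img']
save('p1',np.hstack([cv2.resize(s[150:290,220:360],(600,600),interpolation=3)]))
```

```text
t 9.62 tcp [ 0.576  -0.1846  0.1327] tilt [-0.001 -0.    -1.   ] F [-0.36  0.06 -2.71] w 23.3 gf 29.9 shift [-0.6  1.   6.7] yawx -149.99
```

View pics/p1.png

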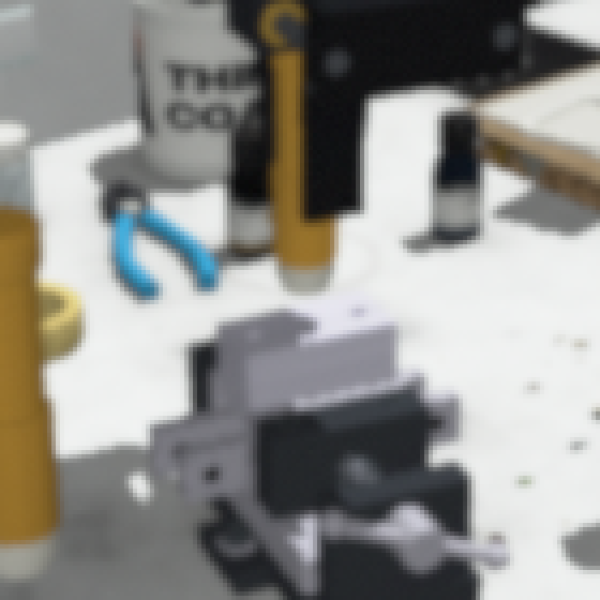

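The side crop shows the bar's nylon face (305,290) centred over the block's top (310,325) and about 12 mm above it. I'll press down slowly.

Emit:
{"op": "step_arm", "data": {
  "linear": [
    [0,1,4],
    [0,0,2],
    [0,0,1.2],
    [0,0,1.2],
    [0,0,1.2],
    [0,0,1.2]
  ],
  "delta_rot": [
    [0,0,0],
    [0,0,0],
    [0,0,0],
    [0,0,0],
    [0,0,0],
    [0,0,0]
  ],
  "grip": [0,0,0,0,0,0]
}}

```text
time_s: 10.48
tcp_pos: [0.5763, -0.183, 0.1225]
ee_rot: [[-0.865, -0.501, 0.0], [-0.501, 0.865, -0.0], [-0.0, -0.0, -1.0]]
wrist_force: [-0.1, -0.5, -3.3]
gripper_width: 0.266
gripper_force: 29.9
```

Emit:
{"op": "step_arm", "data": {
  "linear": [
    [0,0,1.2],
    [0,0,1.2],
    [0,0,1.2]
  ],
  "delta_rot": [
    [0,0,0],
    [0,0,0],
    [0,0,0]
  ],
  "grip": [0,0,0]
}}

```text
time_s: 10.85
tcp_pos: [0.5763, -0.183, 0.1189]
ee_rot: [[-0.865, -0.501, 0.0], [-0.501, 0.865, 0.0], [-0.0, -0.0, -1.0]]
wrist_force: [0.0, 0.7, -3.1]
gripper_width: 0.261
gripper_force: 29.9
```

Emit:
{"op": "step_arm", "data": {
  "linear": [
    [0,0,1.2],
    [0,0,1.2]
  ],
  "delta_rot": [
    [0,0,0],
    [0,0,0]
  ],
  "grip": [0,0]
}}

```text
time_s: 11.1
tcp_pos: [0.577, -0.1829, 0.1181]
ee_rot: [[-0.865, -0.502, 0.002], [-0.502, 0.865, -0.0], [-0.001, -0.001, -1.0]]
wrist_force: [-2.4, 3.0, 6.7]
gripper_width: 0.268
gripper_force: 29.9
```

Emit:
{"op": "step_arm", "data": {
  "linear": [
    [0,0,1.2],
    [0,0,1.2]
  ],
  "delta_rot": [
    [0,0,0],
    [0,0,0]
  ],
  "grip": [0,0]
}}

```text
time_s: 11.35
tcp_pos: [0.577, -0.1829, 0.1162]
ee_rot: [[-0.865, -0.502, 0.002], [-0.502, 0.865, -0.001], [-0.002, -0.002, -1.0]]
wrist_force: [-0.9, 3.2, 5.8]
gripper_width: 0.265
gripper_force: 29.9
```

Emit:
{"op": "step_arm", "data": {
  "linear": [
    [0,0,1.2],
    [0,0,1.2]
  ],
  "delta_rot": [
    [0,0,0],
    [0,0,0]
  ],
  "grip": [0,0]
}}

```text
time_s: 11.6
tcp_pos: [0.577, -0.1829, 0.1139]
ee_rot: [[-0.865, -0.502, 0.002], [-0.502, 0.865, -0.001], [-0.002, -0.002, -1.0]]
wrist_force: [-3.3, 2.2, 6.3]
gripper_width: 0.266
gripper_force: 29.9
```

Emit:
{"op": "step_arm", "data": {
  "linear": [
    [0,0,1]
  ],
  "delta_rot": [
    [0,0,0]
  ],
  "grip": [0]
}}

```text
time_s: 11.72
tcp_pos: [0.5771, -0.1829, 0.1129]
ee_rot: [[-0.865, -0.502, 0.002], [-0.502, 0.865, -0.001], [-0.002, -0.002, -1.0]]
wrist_force: [-1.4, 2.6, 5.9]
gripper_width: 0.266
gripper_force: 29.9
```

Emit:
{"op": "step_arm", "data": {
  "linear": [
    [0,0,1]
  ],
  "delta_rot": [
    [0,0,0]
  ],
  "grip": [0]
}}

```text
time_s: 11.85
tcp_pos: [0.5771, -0.183, 0.1123]
ee_rot: [[-0.865, -0.502, 0.002], [-0.502, 0.865, -0.001], [-0.002, -0.002, -1.0]]
wrist_force: [-3.7, 1.4, 10.6]
gripper_width: 0.265
gripper_force: 29.9
```

Emit:
{"op": "step_arm", "data": {
  "linear": [
    [0,0,0.6]
  ],
  "delta_rot": [
    [0,0,0]
  ],
  "grip": [0]
}}

```text
time_s: 11.98
tcp_pos: [0.577, -0.1831, 0.1121]
ee_rot: [[-0.865, -0.502, 0.002], [-0.502, 0.865, -0.001], [-0.001, -0.002, -1.0]]
wrist_force: [-3.0, 2.3, 12.4]
gripper_width: 0.263
gripper_force: 29.9
```

Emit:
{"op": "step_arm", "data": {
  "linear": [
    [0,0,0.6]
  ],
  "delta_rot": [
    [0,0,0]
  ],
  "grip": [0]
}}

```text
time_s: 12.1
tcp_pos: [0.577, -0.1831, 0.1119]
ee_rot: [[-0.865, -0.502, 0.002], [-0.502, 0.865, -0.001], [-0.001, -0.002, -1.0]]
wrist_force: [-4.4, 3.0, 12.7]
gripper_width: 0.262
gripper_force: 30.0
```

Emit:
{"op": "step_arm", "data": {
  "linear": [
    [0,0,0.4]
  ],
  "delta_rot": [
    [0,0,0]
  ],
  "grip": [0]
}}

```text
time_s: 12.22
tcp_pos: [0.577, -0.1831, 0.1118]
ee_rot: [[-0.865, -0.502, 0.002], [-0.502, 0.865, -0.001], [-0.001, -0.002, -1.0]]
wrist_force: [-3.5, 2.9, 14.3]
gripper_width: 0.265
gripper_force: 30.0
```

Emit:
{"op": "step_arm", "data": {
  "linear": [
    [0,0,0.8]
  ],
  "delta_rot": [
    [0,0,0]
  ],
  "grip": [0]
}}

```text
time_s: 12.35
tcp_pos: [0.5771, -0.1832, 0.1117]
ee_rot: [[-0.865, -0.503, 0.003], [-0.503, 0.865, -0.002], [-0.002, -0.003, -1.0]]
wrist_force: [-6.3, 4.7, 18.5]
gripper_width: 0.265
gripper_force: 30.0
```

Emit:
{"op": "step_arm", "data": {
  "linear": [
    [0,0,0.8]
  ],
  "delta_rot": [
    [0,0,0]
  ],
  "grip": [0]
}}

```text
time_s: 12.48
tcp_pos: [0.5773, -0.1833, 0.1115]
ee_rot: [[-0.864, -0.503, 0.004], [-0.503, 0.864, -0.002], [-0.002, -0.004, -1.0]]
wrist_force: [-6.8, 3.4, 20.4]
gripper_width: 0.269
gripper_force: 30.0
```

Emit:
{"op": "step_arm", "data": {
  "linear": [
    [0,0,0.5]
  ],
  "delta_rot": [
    [0,0,0]
  ],
  "grip": [0]
}}

```text
time_s: 12.6
tcp_pos: [0.5775, -0.1835, 0.1114]
ee_rot: [[-0.864, -0.503, 0.004], [-0.503, 0.864, -0.002], [-0.002, -0.004, -1.0]]
wrist_force: [-6.1, 3.4, 20.8]
gripper_width: 0.263
gripper_force: 30.0
```

Emit:
{"op": "step_arm", "data": {
  "linear": [
    [0.4,0.2,0.7]
  ],
  "delta_rot": [
    [0,0,0]
  ],
  "grip": [0]
}}

```text
time_s: 12.72
tcp_pos: [0.5774, -0.1835, 0.1114]
ee_rot: [[-0.864, -0.503, 0.005], [-0.503, 0.864, -0.003], [-0.003, -0.005, -1.0]]
wrist_force: [-6.8, 4.0, 23.1]
gripper_width: 0.264
gripper_force: 30.0
```

Emit:
{"op": "step_arm", "data": {
  "linear": [
    [0.2,0.1,0.6]
  ],
  "delta_rot": [
    [0,0,0]
  ],
  "grip": [0]
}}

```text
time_s: 12.85
tcp_pos: [0.5775, -0.1836, 0.1112]
ee_rot: [[-0.864, -0.503, 0.006], [-0.503, 0.864, -0.003], [-0.004, -0.006, -1.0]]
wrist_force: [-7.5, 4.3, 24.0]
gripper_width: 0.268
gripper_force: 30.0
```

Emit:
{"op": "step_arm", "data": {
  "linear": [
    [0,0,0.6]
  ],
  "delta_rot": [
    [0,0,0]
  ],
  "grip": [0]
}}

```text
time_s: 12.98
tcp_pos: [0.5777, -0.1837, 0.1111]
ee_rot: [[-0.864, -0.503, 0.007], [-0.503, 0.864, -0.003], [-0.004, -0.006, -1.0]]
wrist_force: [-7.8, 3.3, 25.8]
gripper_width: 0.262
gripper_force: 30.1
```

Emit:
{"op": "step_arm", "data": {
  "linear": [
    [0,0,0.4],
    [0,0,0],
    [0,0,0]
  ],
  "delta_rot": [
    [0,0,0],
    [0,0,0],
    [0,0,0]
  ],
  "grip": [0,0,0]
}}

```text
time_s: 13.35
tcp_pos: [0.5778, -0.1838, 0.1111]
ee_rot: [[-0.864, -0.504, 0.007], [-0.504, 0.864, -0.003], [-0.004, -0.006, -1.0]]
wrist_force: [-6.9, 4.1, 25.5]
gripper_width: 0.264
gripper_force: 30.1
```

Emit:
{"op": "step_arm", "data": {
  "linear": [
    [0,0,-3],
    [0,0,-6],
    [0,0,-15],
    [0,0,-25],
    [0,0,0]
  ],
  "delta_rot": [
    [0,0,0],
    [0,0,0],
    [0,0,0],
    [0,0,0],
    [0,0,0]
  ],
  "grip": [0,0,0,0,0]
}}

```text
time_s: 13.98
tcp_pos: [0.5772, -0.1833, 0.1548]
ee_rot: [[-0.865, -0.501, 0.005], [-0.501, 0.865, -0.001], [-0.004, -0.003, -1.0]]
wrist_force: [0.4, 0.2, -3.5]
gripper_width: 0.265
gripper_force: 30.0
```

Run:
```python
from plan import *
go([.442,-.344,.155])
S=capture('side');T=capture('top');s,t=S['img'],T['img']
# expected seated block outline in the side view
o=np.array([.5765,-.1835,0]);x=np.array([.5,-.866,0]);y=np.array([.866,.5,0])
im=cv2.resize(s[150:290,220:360],(600,600),interpolation=3)
for z in(.078,):
    pts=[(proj(S,o+a*x+b*y+[0,0,z])-[220,150]+.5)*600/140 for a,b in((-.015,-.03),(-.015,.03),(.015,.03),(.015,-.03))]
    for p in pts: cv2.circle(im,tuple(int(v) for v in p),3,(255,0,0),-1)
save('p2',im)
```

```text
t 13.97 tcp [ 0.5772 -0.1833  0.1548] tilt [ 0.005 -0.001 -1.   ] F [ 0.43  0.17 -3.54] w 23.0 gf 30.0 shift [197.6 -71.3  -0.8] yawx -149.9
```

View pics/p2.png

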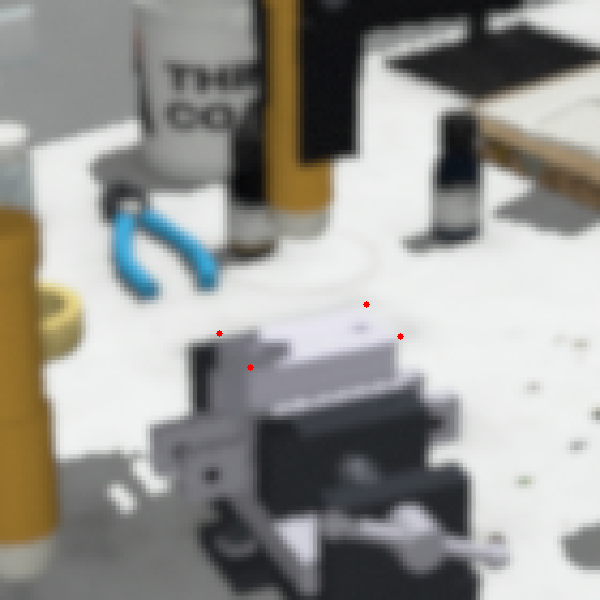

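The side crop shows the block about 6 mm lower and level. Its near top edge runs (250,375)–(397,345), parallel to the predicted seated edge. I'll carry the bar back to its old place.

Emit:
{"op": "step_arm", "data": {
  "linear": [
    [25,-9,-8],
    [50,-18,0],
    [55,-20,0],
    [45,-16,0],
    [22.5,-8,0],
    [0,0,45],
    [0,0,45],
    [0,0,20],
    [0,0,3],
    [0,0,0]
  ],
  "delta_rot": [
    [0,0,0],
    [0,0,0],
    [0,0,0],
    [0,0,0],
    [0,0,0],
    [0,0,0],
    [0,0,0],
    [0,0,0],
    [0,0,0],
    [0,0,0]
  ],
  "grip": [0,0,0,0,0,0,0,0,0,0]
}}

```text
time_s: 15.32
tcp_pos: [0.4403, -0.344, 0.0482]
ee_rot: [[-0.865, -0.501, 0.0], [-0.501, 0.865, -0.001], [-0.0, -0.001, -1.0]]
wrist_force: [-0.2, 1.2, -3.3]
gripper_width: 0.265
gripper_force: 30.0
```

```bash
python3 -c "
from plan import *
go([.442,-.344,.034])
s=sense();print(np.round(s['ee_rot'],4))"
```

```text
t 15.32 tcp [ 0.4403 -0.344   0.0482] tilt [ 0.    -0.001 -1.   ] F [-0.24  1.23 -3.34] w 23.1 gf 30.0 shift [-1.4 -0.9 14.2] yawx -149.92
[[-8.653e-01 -5.012e-01  4.000e-04]
 [-5.012e-01  8.653e-01 -5.000e-04]
 [-1.000e-04 -7.000e-04 -1.000e+00]]
```

Emit:
{"op": "step_arm", "data": {
  "linear": [
    [0,0,6],
    [0,0,4],
    [0,0,2],
    [0,0,0]
  ],
  "delta_rot": [
    [0,0,0],
    [0,0,0],
    [0,0,0],
    [0,0,0]
  ],
  "grip": [0,0,0,0]
}}

```text
time_s: 15.82
tcp_pos: [0.4402, -0.3434, 0.0357]
ee_rot: [[-0.865, -0.501, -0.0], [-0.501, 0.865, 0.0], [0.0, 0.0, -1.0]]
wrist_force: [-0.3, 0.2, -2.8]
gripper_width: 0.262
gripper_force: 30.0
```

Emit:
{"op": "step_arm", "data": {
  "linear": [
    [0,0,0.8],
    [0,0,0.5]
  ],
  "delta_rot": [
    [0,0,0],
    [0,0,0]
  ],
  "grip": [0,0]
}}

```text
time_s: 16.08
tcp_pos: [0.4403, -0.3435, 0.0345]
ee_rot: [[-0.865, -0.501, 0.0], [-0.501, 0.865, -0.0], [-0.0, -0.0, -1.0]]
wrist_force: [0.1, 0.2, -3.8]
gripper_width: 0.263
gripper_force: 30.0
```

Emit:
{"op": "step_arm", "data": {
  "linear": [
    [0,0,0.6],
    [0,0,0]
  ],
  "delta_rot": [
    [0,0,0],
    [0,0,0]
  ],
  "grip": [0,0]
}}

```text
time_s: 16.32
tcp_pos: [0.4403, -0.3435, 0.034]
ee_rot: [[-0.865, -0.501, 0.0], [-0.501, 0.865, -0.0], [-0.0, -0.0, -1.0]]
wrist_force: [-0.6, 0.6, -1.8]
gripper_width: 0.264
gripper_force: 30.0
```

Emit:
{"op": "step_arm", "data": {
  "linear": [
    [0,0,0.6],
    [0,0,0]
  ],
  "delta_rot": [
    [0,0,0],
    [0,0,0]
  ],
  "grip": [0,0]
}}

```text
time_s: 16.58
tcp_pos: [0.4404, -0.3436, 0.034]
ee_rot: [[-0.865, -0.501, 0.0], [-0.501, 0.865, -0.0], [-0.0, -0.001, -1.0]]
wrist_force: [-2.9, 1.5, 3.9]
gripper_width: 0.262
gripper_force: 30.0
```

Emit:
{"op": "step_arm", "data": {
  "linear": [
    [0,0,0.6],
    [0,0,0]
  ],
  "delta_rot": [
    [0,0,0],
    [0,0,0]
  ],
  "grip": [0,0]
}}

```text
time_s: 16.82
tcp_pos: [0.4405, -0.3436, 0.0339]
ee_rot: [[-0.865, -0.502, 0.0], [-0.502, 0.865, -0.001], [-0.0, -0.001, -1.0]]
wrist_force: [-2.2, 2.9, 7.7]
gripper_width: 0.264
gripper_force: 30.0
```

The bar is on the bench. I'll ease off the load, open the fingers and rise.

Emit:
{"op": "step_arm", "data": {
  "linear": [
    [0,0,-1.3],
    [0,0,0],
    [0,0,0],
    [0,0,0],
    [0,0,0]
  ],
  "delta_rot": [
    [0,0,0],
    [0,0,0],
    [0,0,0],
    [0,0,0],
    [0,0,0]
  ],
  "grip": [0,26,34,45,45]
}}

```text
time_s: 17.45
tcp_pos: [0.4404, -0.3435, 0.0339]
ee_rot: [[-0.865, -0.501, 0.0], [-0.501, 0.865, -0.0], [-0.0, -0.0, -1.0]]
wrist_force: [0.3, -0.4, -0.1]
gripper_width: 0.494
gripper_force: 0.0
```

Emit:
{"op": "step_arm", "data": {
  "linear": [
    [0,0,-10],
    [0,0,-30],
    [0,0,-45],
    [0,0,-50],
    [0,0,-20],
    [0,0,0]
  ],
  "delta_rot": [
    [0,0,0],
    [0,0,0],
    [0,0,0],
    [0,0,0],
    [0,0,0],
    [0,0,0]
  ],
  "grip": [45,45,45,45,0,0]
}}

```text
time_s: 18.2
tcp_pos: [0.4412, -0.3439, 0.1915]
ee_rot: [[-0.865, -0.501, 0.005], [-0.501, 0.865, -0.002], [-0.003, -0.004, -1.0]]
wrist_force: [-0.1, 0.5, -0.2]
gripper_width: 0.374
gripper_force: 0.0
```

Run:
```python
from plan import *
np.set_printoptions(precision=4,suppress=True)
S=capture('side');T=capture('top');s,t=S['img'],T['img']
save('e1',np.hstack([cv2.resize(s[170:290,255:405],(480,384),interpolation=3),cv2.resize(t[190:270,215:285],(320,384),interpolation=3)]))
np.savez('cal.npz',**{k+n:np.array(c[k]) for n,c in(('S',S),('T',T)) for k in('fx','fy','cx','cy','k1','world_to_cam')})
go([0.5765-.015*.5-.075*.866,-.1835+.015*.866-.075*.5,.2])
```

```text
t 18.3 tcp [ 0.4397 -0.343   0.1883] tilt [-0.001  0.001 -1.   ] F [-0.25 -0.68 -1.12] w 24.5 gf 0.0 shift [-123.4   84.6  -11.6] yawx -149.94
```

View pics/e1.png

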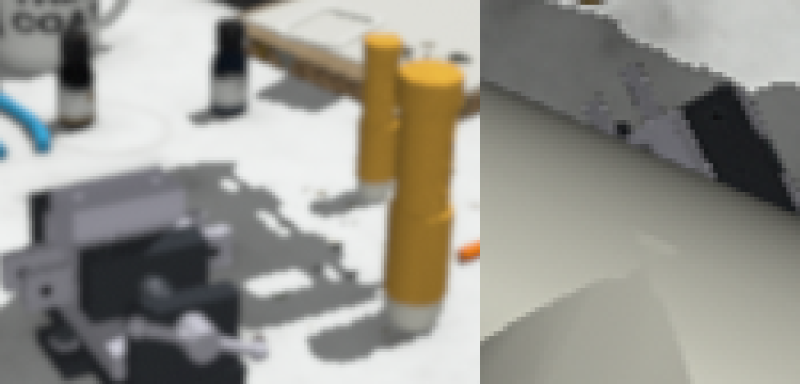

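The bar stands upright at side (376,230), clear of the vise. Next I'll bring the shut fingertips to the -y end of the screw-side parallel, predicted about 9 mm off it.

Emit:
{"op": "step_arm", "data": {
  "linear": [
    [-40,27,0],
    [-50,34,0],
    [-30,20,0],
    [-6.5,4,0],
    [0,0,40],
    [0,0,45],
    [0,0,35],
    [0,0,10],
    [0,0,0]
  ],
  "delta_rot": [
    [0,0,0],
    [0,0,0],
    [0,0,0],
    [0,0,0],
    [0,0,0],
    [0,0,0],
    [0,0,0],
    [0,0,0],
    [0,0,0]
  ],
  "grip": [0,0,0,0,0,0,0,0,0]
}}

```text
time_s: 19.42
tcp_pos: [0.5068, -0.207, 0.0585]
ee_rot: [[-0.866, -0.501, -0.002], [-0.501, 0.866, -0.0], [0.001, 0.001, -1.0]]
wrist_force: [0.9, -0.0, 0.5]
gripper_width: 0.006
gripper_force: 0.0
```

Run:
```python
from plan import *
go([.5064,-.2061,.036])
S=capture('side');T=capture('top');s,t=S['img'],T['img']
save('e2',np.hstack([cv2.resize(s[170:290,255:405],(480,384),interpolation=3),cv2.resize(t[190:290,205:285],(307,384),interpolation=3)]))
```

```text
t 19.43 tcp [ 0.5068 -0.207   0.0585] tilt [-0.002 -0.    -1.   ] F [ 0.94 -0.02  0.52] w 0.6 gf 0.0 shift [-0.1  1.  22.5] yawx -149.94
```

View pics/e2.png

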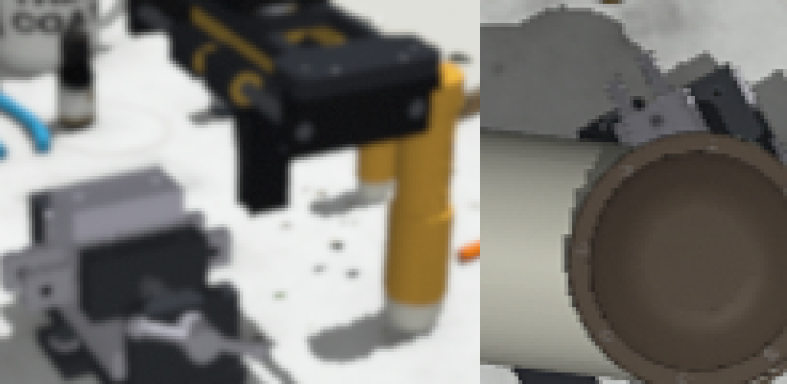

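The fingertips (side crop 262,205) hang beyond the parallel's end at (220,240). The gripper body is clear of the tall bar, whose base is unmoved at (412,320). I'll lower and approach gently.

Emit:
{"op": "step_arm", "data": {
  "linear": [
    [0,1,12],
    [0,0,10],
    [-1,0,0],
    [-1,0,0],
    [-1,0,0],
    [0,0,0]
  ],
  "delta_rot": [
    [0,0,0],
    [0,0,0],
    [0,0,0],
    [0,0,0],
    [0,0,0],
    [0,0,0]
  ],
  "grip": [0,0,0,0,0,0]
}}

```text
time_s: 20.27
tcp_pos: [0.5095, -0.2041, 0.0372]
ee_rot: [[-0.865, -0.501, 0.001], [-0.501, 0.865, -0.0], [-0.0, -0.0, -1.0]]
wrist_force: [-0.4, -0.1, 0.3]
gripper_width: 0.005
gripper_force: 0.0
```

Emit:
{"op": "step_arm", "data": {
  "linear": [
    [-0.5,0,0],
    [-0.5,0,0],
    [0,0,0]
  ],
  "delta_rot": [
    [0,0,0],
    [0,0,0],
    [0,0,0]
  ],
  "grip": [0,0,0]
}}

```text
time_s: 20.65
tcp_pos: [0.5101, -0.2036, 0.037]
ee_rot: [[-0.865, -0.501, 0.0], [-0.501, 0.865, -0.0], [-0.0, -0.0, -1.0]]
wrist_force: [-0.9, -0.2, 0.3]
gripper_width: 0.001
gripper_force: 0.0
```

Emit:
{"op": "step_arm", "data": {
  "linear": [
    [-0.5,0,0],
    [-0.5,0,0],
    [0,0,0]
  ],
  "delta_rot": [
    [0,0,0],
    [0,0,0],
    [0,0,0]
  ],
  "grip": [0,0,0]
}}

```text
time_s: 21.02
tcp_pos: [0.5109, -0.2032, 0.0369]
ee_rot: [[-0.865, -0.501, -0.0], [-0.501, 0.865, -0.0], [0.0, 0.0, -1.0]]
wrist_force: [0.3, -0.0, 0.8]
gripper_width: 0.001
gripper_force: 0.1
```

Emit:
{"op": "step_arm", "data": {
  "linear": [
    [-0.5,0,0],
    [-0.4,0,0],
    [0,0,0]
  ],
  "delta_rot": [
    [0,0,0],
    [0,0,0],
    [0,0,0]
  ],
  "grip": [0,0,0]
}}

```text
time_s: 21.4
tcp_pos: [0.511, -0.2029, 0.0369]
ee_rot: [[-0.865, -0.501, -0.002], [-0.501, 0.865, -0.0], [0.001, 0.001, -1.0]]
wrist_force: [-2.4, -1.7, 1.8]
gripper_width: 0.008
gripper_force: 1.8
```

Emit:
{"op": "step_arm", "data": {
  "linear": [
    [-0.4,0,0],
    [0,0,0]
  ],
  "delta_rot": [
    [0,0,0],
    [0,0,0]
  ],
  "grip": [0,0]
}}

```text
time_s: 21.65
tcp_pos: [0.511, -0.2027, 0.0368]
ee_rot: [[-0.866, -0.501, -0.002], [-0.501, 0.866, 0.0], [0.002, 0.001, -1.0]]
wrist_force: [-4.2, -4.2, 1.2]
gripper_width: 0.004
gripper_force: 2.5
```

Emit:
{"op": "step_arm", "data": {
  "linear": [
    [-0.4,0,0],
    [0,0,0]
  ],
  "delta_rot": [
    [0,0,0],
    [0,0,0]
  ],
  "grip": [0,0]
}}

```text
time_s: 21.9
tcp_pos: [0.511, -0.2025, 0.0367]
ee_rot: [[-0.866, -0.501, -0.003], [-0.501, 0.866, 0.0], [0.003, 0.002, -1.0]]
wrist_force: [-4.4, -3.4, 2.4]
gripper_width: 0.005
gripper_force: 2.8
```

Emit:
{"op": "step_arm", "data": {
  "linear": [
    [-0.4,0,0],
    [0,0,0]
  ],
  "delta_rot": [
    [0,0,0],
    [0,0,0]
  ],
  "grip": [0,0]
}}

```text
time_s: 22.15
tcp_pos: [0.511, -0.2024, 0.0367]
ee_rot: [[-0.866, -0.501, -0.004], [-0.501, 0.866, -0.0], [0.003, 0.002, -1.0]]
wrist_force: [-4.8, -3.7, 2.0]
gripper_width: 0.003
gripper_force: 3.2
```

The parallel didn't move under the push: the TCP stayed at x = 0.511 as the force built to about 6 N. I meant to stop at 2–3 N, but I had sent those pushes as one batch. I'll back off now.

Emit:
{"op": "step_arm", "data": {
  "linear": [
    [1.5,0,0],
    [2,0,0],
    [2,0,0],
    [0,0,-25],
    [0,0,-45],
    [0,0,-50],
    [0,0,-30]
  ],
  "delta_rot": [
    [0,0,0],
    [0,0,0],
    [0,0,0],
    [0,0,0],
    [0,0,0],
    [0,0,0],
    [0,0,0]
  ],
  "grip": [0,0,0,0,0,0,0]
}}

```text
time_s: 23.02
tcp_pos: [0.5096, -0.2049, 0.1901]
ee_rot: [[-0.865, -0.502, 0.006], [-0.502, 0.865, -0.001], [-0.004, -0.003, -1.0]]
wrist_force: [0.7, -0.6, -0.1]
gripper_width: 0.003
gripper_force: 0.0
```

Emit:
{"op": "step_arm", "data": {
  "linear": [
    [20,40,-20],
    [10,58,0],
    [0,60,0],
    [0,60,0],
    [0,60,0],
    [0,40,0],
    [0,0,0],
    [0,0,0]
  ],
  "delta_rot": [
    [0,0,0],
    [0,0,0],
    [0,0,0],
    [0,0,0],
    [0,0,0],
    [0,0,0],
    [0,0,0],
    [0,0,0]
  ],
  "grip": [0,0,0,0,0,0,0,0]
}}

```text
time_s: 24.02
tcp_pos: [0.323, 0.0556, 0.2072]
ee_rot: [[-0.865, -0.502, 0.001], [-0.502, 0.865, 0.001], [-0.001, 0.0, -1.0]]
wrist_force: [0.5, 0.2, -0.4]
gripper_width: 0.002
gripper_force: 0.0
```

Run:
```python
from plan import *
go([.5,-.2,.2])
S=capture('side');T=capture('top');s,t=S['img'],T['img']
save('f1',np.hstack([cv2.resize(s[170:300,160:410],(480,250),interpolation=3)[:, :],np.zeros((250,0,3),np.uint8)]))
a=cv2.resize(s[180:300,160:410],(400,192),interpolation=3);b=cv2.resize(t[130:340,200:380],(400,467),interpolation=3)
b2=cv2.resize(t[195:265,215:285],(400,400),interpolation=3)
save('f2',np.hstack([np.vstack([a,b2]),cv2.resize(b,(400,592))]))
```

```text
t 24.02 tcp [0.323  0.0556 0.2072] tilt [ 0.001  0.001 -1.   ] F [ 0.53  0.18 -0.36] w 0.2 gf 0.0 shift [ -24.7 -309.9    7.2] yawx -149.87
```

View pics/f2.png

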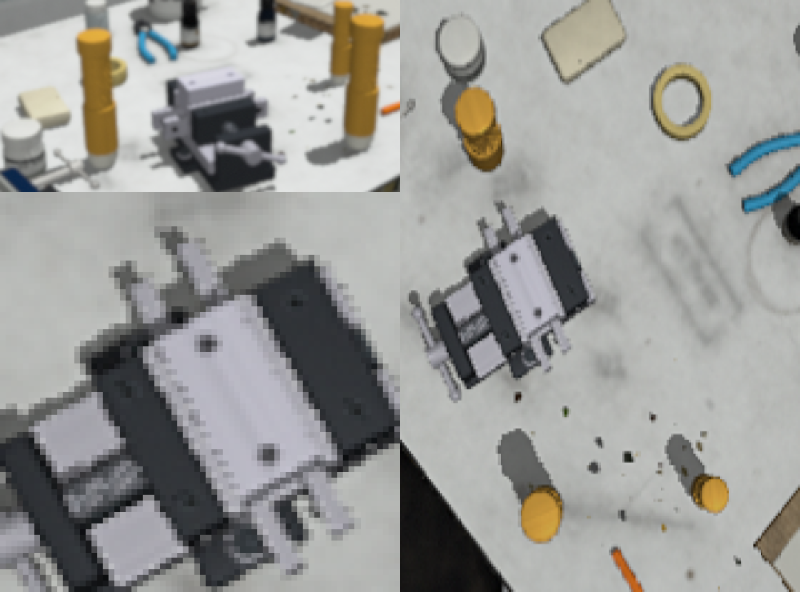

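The final view shows the block level. The parallels' ends are at about top (237,209) and (265,260), unmoved within reading error. The brass bar stands at side (371,231), and the jar, sanding block, tape and both tall bars are where they were. I'm handing the job in.

```bash
python3 -c "
from station import finish_job
print(finish_job())"
```

```text
the job is handed in; nothing more can be done
None
```

The job is handed in at about 24 s: the block was pressed level with about 29 N, the bar is back upright on the bench, and the screw-side parallel held, though my push reached about 6 N rather than the light 2–3 N intended.

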